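# Switch on the balance from behind with the hook tool

### The arm

A 7-joint arm with a two-finger parallel gripper is mounted at the origin on the work surface. World frame = base frame: x ahead of the robot, y to its left, z up, the work surface at z = 0. Lengths are in m, angles in degrees, forces in N, time in s.
With the tool pointing down it reaches from about 0.4 to 0.85 m from the base axis. Payload 10.4 kg.
Tool frame: the origin (TCP) lies on the centre line of the jaws, within the pads' length; the fingertips stand 22 mm ahead of it and the grasp point (between the pads) lies 3 mm ahead of it (bot.tip_extent is the z of the fingertips in the tool frame, in m); z points along the fingers, y is the line along which they close (so a half turn about z gives the same grasp; the last joint's range is limited). The gripper opens to 87 mm and grips with 3 to 60 N. Pads are 19 mm wide; open, the fingers measure 117 mm over their backs; the gripper's body (75 mm by 190 mm) begins 51 mm behind the grasp point.
Start: joints at [-76.352, 19.034, -3.707, 83.658, 1.238, 77.344, -5.071], TCP at [0.161, 0.604, 0.245] pointing down, gripper open.
Joint ranges: [-148.97, 148.97], [-28.65, 121.19], [-84.17, 76.75], [9.2, 138.47], [-72.65, 252.65], [3.7, 117.97], [-149.18, 149.18]. Speed limits (degrees/s): [127.2, 127.2, 159.86, 159.86, 180, 180, 180].

### API

Orientations are given as a 3x3 rotation matrix whose columns are the frame's x, y, z axes.
In Python, from station import bot gives the robot as it stands.
- The arm moves only by the tool carry_out, never from a script. Its argument "series" is a list of rows, each an object of numbers: "tx", "ty", "tz": the shift along the tool's x, y, z each as a share of 20 mm, from -1 to 1; "wx", "wy", "wz": the turn, a rotation vector about the tool's x, y, z each as a share of 8 degrees, from -1 to 1; "fingers": the closure in counts, from 0 (fully open) to 255 (shut). A call has 1 to 8 rows; each row shifts and turns the commanded pose from where the row before left it, along the tool's axes as they then stand; what a row does not reach is not made up. A row lasts 1/10 s, in which the tool goes at most 50 mm and 8.59 degrees, less where a joint would pass 70% of its speed; a pose out of reach is approached as far as the arm can. A call with a number of a shift or a turn outside -1 to 1 is refused whole. A call with a gripper value outside its range is refused whole. The fingers move at their own pace and stop on an object; "grip_force" is the grip in N (left out, the last holds). Time passes only in rows, so rows that do not move let the fingers close. It gives the time, the measured TCP pose, the force, the opening and the grip force at its end, in the units of the state.
- bot.sense(): the state, without advancing time (a new reading comes with each control period).
- bot.get_image(name): name is "side" or "top"; returns the picture (480x640x3 uint8, red, green, blue); there is no depth.
- bot.calibration(name): a dict with "intrinsics" (3x3 intrinsics, pixels), "dist" ([k1, k2, p1, p2, k3] as OpenCV has them; the pictures are not rectified), "eye" and "attitude" of the camera in the world. Camera axes: x right, y up, looking along -z (the intrinsics and any distortion apply to the point x, -y, -z); pixel columns grow to the right and rows downward; lengths in m; the calibration is good to about 2 mm. A picture is of the moment at which its call begins. calibration takes no time and is no camera call.
- bot.hand_in(): hands the job in; it is judged then, once.
The state is a dict: "time_s": time; "joints": joint angles; "joint_velocities": joint speeds; "effort": joint torques, N m; "position": TCP position; "tcp_rot": TCP orientation; "force": force on the tool from outside, world axes, zero at the start; "wrist_torque": the same for the moment, N m; "grip_width": opening from 0.0 (shut) to 1.0 (fully open); "gripper_force": force on a finger pad.
Only numpy, scipy, OpenCV 4.12 (cv2) and the standard library are available. Lean on these libraries where they do the work, as an engineer would, in place of code of your own. Each camera call takes 0.05 s, during which the arm holds its last target. There are 200 camera calls.

### The job

Switch the balance on without shifting it: take the hook tool from the steel tray, reach over the balance and, with the hook's bent-back toe, press the proud half of the rocker switch on the rear panel all the way in. It is a stiff, hold-to-start switch: bear on it at its stop with about 10 N for half a second, never more than 12 N, and touch the balance with nothing but the hook. Then lay the hook back across the tray as you found it, bend hanging outside, and leave everything else alone.

Things in the scene. Friction and masses are not known exactly. Their poses are not given: they have to be found in the camera images.
- balance: precision balance, white housing 200 (x) by 172 (y) by 62 mm high, 3 kg, loose on rubber feet. Origin: centre of its underside; x points from the sloped console to the rear panel (upright face at x = +100 mm), z up. Round pan, 120 mm across, over x = +30 mm, top at 72 mm, the highest point. The hook must not load it with more than 12 N.
- rocker (a joint): hold-to-start rocker switch on the balance's rear panel, hinged on an upright axis at y = 42 mm of the balance; rad: near 0 = off (its +y half stands proud), 0.45 = on, hard stop, that half parallel to the panel. Stiff by friction: about 5.5 N at the middle of the half; no snap, stays where left. At the stop it wants 8 to 12 N for 0.5 s; arm and held hook yield some 2 mm under that.
- rocker_pad (a point): where the proud face of the rocker's +y half (the one to press) nominally lies, 9 mm out from the hinge line: x = 110, y = 51 mm of the balance, 37 mm up; fixed to the balance. The half is black, 14.5 mm long (y, from the hinge line), 22 mm high; its middle goes in 4 mm along the balance's -x. The switch sits up to 2.5 mm deeper or shallower in its cut-out than this: feel for it.
- tray: stainless tray 162 (x) by 176 (y) by 65 mm high, fixed, 3 mm walls with an 11 mm flat rim all round; origin: centre of its underside. Two loose bolts lie in it. The hook lies across it along x, its bare rod resting on the two rims at x = -75 and +75 mm, its grip between them.
- hook_grip (a point): centre of the black flat-sided grip of the hook tool (170 g): grip 84 (x) by 16 (y) by 20 mm (z) on an 8 mm steel rod along x. The rod runs from x = -129 (hanging eye) to +155 mm, bends down 58 mm, then back 16 mm: the toe. z up. Lying on the tray its axis is 69 mm above the table, the bend hanging outside the tray's +x rim.
- hook_toe (a point): tip of the hook's toe, at x = +135, y = 0, z = -58 mm from the grip's centre; round end of 4 mm radius pointing back along the hook's -x.
- weight_center (a point): steel calibration weight, bystander, 38 mm across and 57 mm high; this point is its middle, 28 mm up
- caliper: digital caliper lying on the table, bystander, 235 mm long; origin under its middle
- calculator: desk calculator, bystander, 115 by 155 by 16 mm; origin under its middle
- pliers: pliers, bystander, about 165 mm long; origin under the joint
- pin_gauge: short pin gauge with a black sleeve, bystander, 70 mm long; origin under its middle
- bolt_a: steel bolt, 60 mm long, lying in the tray's +y side, bystander; origin under its middle
- bolt_b: steel bolt, 70 mm long, lying in the tray's -y side, bystander; origin under its middle

How it is judged (in metres and radians):
On the way, in this order (a step that is already met when the one before it is completed fails the run):
1. the hook is lifted clear of the tray (height (world z) of hook_grip above 0.1 m and contact force between hook and tray below 0.1 N), for 0.1 s.
2. the rocker is all the way in and the hook bears on it with at least 8 N, for half a second (value of joint rocker above 0.41 rad and contact force between hook and rocker above 8 N), for 0.5 s.
At the end, for the whole second after the job is handed in: The rocker is fully in (above 0.41 of 0.45 rad); the hook, released and still, lies across the tray on both rims (grip centre 63 to 75 mm up, within 70 mm of the tray's middle in y), bend hanging down (within 0.3 rad) outside the +x rim (toe over 85 mm from the middle in x) (value of joint rocker above 0.41 rad and z of hook_grip in the frame of tray between 0.063 and 0.075 m and y of hook_grip in the frame of tray between -0.07 and 0.07 m and x of hook_toe in the frame of tray above 0.085 m and angle between hook_grip's own z axis and vertical below 0.3 rad and contact force between hook and tray above 0.3 N and linear speed of hook below 0.02 m/s); the robot touches nothing.
It fails at once if the hook loads the balance with more than 12 N (contact force between hook and balance above 12 N).
It fails at once if the balance is shifted by more than 4 mm (distance of balance from where it was at the start of the episode above 0.004 m).
It fails at once if the robot itself touches the balance (contact force between any of the fingers, the arm and balance above 0.5 N).
It fails at once if a bystander is disturbed (moved more than 15 mm) (distance of any of weight_center, caliper, calculator, pliers, pin_gauge, bolt_a, bolt_b from where it was at the start of the episode above 0.015 m).
It also fails if it takes over 72 s, if anything falls off the work surface, if the arm or the gripper's body presses on something with over 40 N, if the wrist force passes 120 N, or if a joint passes its speed limit or range.

## Working session

There is one attempt and no reset: what is moved stays moved. The work goes in short steps, Python scripts to look and compute and a tool call to move; the robot and the scene stay as the last step left them, time stands still between calls to the robot, and variables do not carry over. Pictures are saved under pics/ and viewed, at most 12 in all, crops included, and the job is handed in when it is done.

Besides the shell and the picture viewer there is one more tool, called as name([rows], argument=value, ...), one row to a line, values as JSON. carry_out: Moves the arm, as the interface text tells. Its arguments: {"type":"object","properties":{"series":{"type":"array"},"grip_force":{"type":"number"}},"required":["series"]}

```bash
mkdir -p pics; ls
python3 - <<'E'
from station import bot
import cv2,numpy as np
np.set_printoptions(precision=4,suppress=True)
for n in("side","top"):
    cv2.imwrite(f"pics/{n}0.png",bot.get_image(n)[:,:,::-1]); print(n,bot.calibration(n))
s=bot.sense();print(s, bot.tip_extent)
E
```

```text
pics
side {'intrinsics': array([[537.6443,   0.    , 313.9712],
       [  0.    , 537.6443, 239.48  ],
       [  0.    ,   0.    ,   1.    ]]), 'dist': array([-0.0062,  0.    ,  0.    ,  0.    ,  0.    ]), 'eye': array([ 0.2928, -0.9623,  0.9875]), 'attitude': array([[ 0.9697,  0.1502, -0.1927],
       [-0.2434,  0.6629, -0.708 ],
       [ 0.0214,  0.7335,  0.6794]])}
top {'intrinsics': array([[463.7542,   0.    , 310.0921],
       [  0.    , 463.7542, 240.033 ],
       [  0.    ,   0.    ,   1.    ]]), 'dist': array([-0.0789,  0.    ,  0.    ,  0.    ,  0.    ]), 'eye': array([0.4707, 0.0067, 1.21  ]), 'attitude': array([[ 0.0067,  0.9974, -0.0722],
       [-0.9999,  0.006 , -0.0099],
       [-0.0094,  0.0722,  0.9973]])}
{'time_s': 0.1, 'joints': array([-76.3516,  19.0704,  -3.708 ,  83.7005,   1.238 ,  77.3439,
        -5.0712]), 'joint_velocities': array([-0.1191, -0.1338, -0.0261, -0.2207,  0.0341,  0.0225,  0.0004]), 'effort': array([  0.001 , -62.4544,   0.0242, -39.0715,  -0.0615,   0.0367,
         0.    ]), 'position': array([0.1611, 0.6036, 0.2438]), 'tcp_rot': array([[-0.9662,  0.2578, -0.0003],
       [ 0.2578,  0.9662, -0.0013],
       [-0.0001, -0.0013, -1.    ]]), 'force': array([ 0.9535, -0.2868, -0.1111]), 'wrist_torque': array([-0.0198,  0.0374,  0.0053]), 'gripper_force': 0.0, 'grip_width': 0.9975230273454688} 0.022
```

View pics/top0.png

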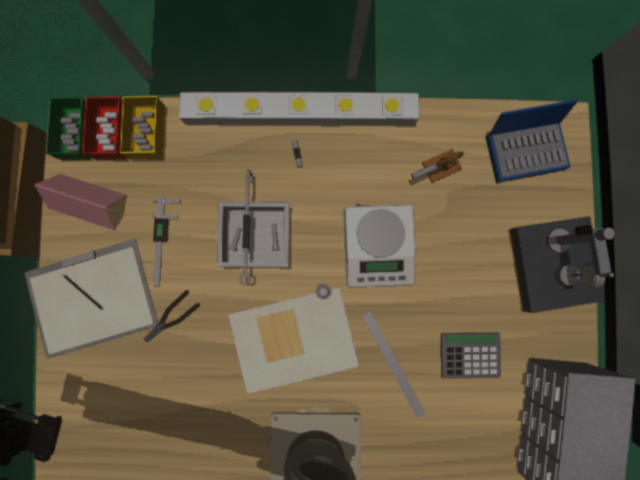

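View pics/side0.png

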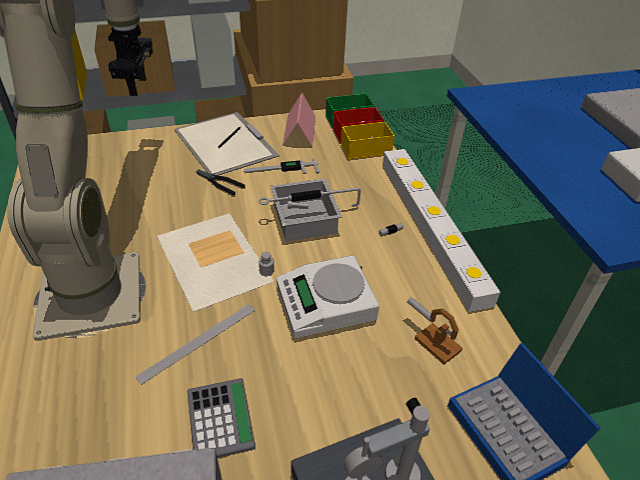

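The top view shows the tray at about (254,235), with the hook along world x and its grip at (247,231). The balance is at (380,245), with its rear panel towards the top of the image. The side view shows the rocker as a small dark spot near (361,266). Next I'll enlarge these areas to measure them.

```bash
cat > h.py <<'E'
import cv2,numpy as np
from station import bot
np.set_printoptions(precision=4,suppress=True)
F=np.diag([1.,-1,-1])
def cam(n):
    c=bot.calibration(n); R=(np.array(c['attitude'])@F).T
    return np.array(c['intrinsics']),np.array(c['dist']),R,np.array(c['eye'])
def proj(n,P):
    K,d,R,e=cam(n); P=np.atleast_2d(P).astype(float)
    return cv2.projectPoints(P,cv2.Rodrigues(R)[0],-R@e,K,d)[0][:,0]
def unproj(n,px,z):
    K,d,R,e=cam(n); u=cv2.undistortPoints(np.array(px,float).reshape(-1,1,2),K,d)[:,0]
    r=np.c_[u,np.ones(len(u))]@R
    return e+r*((z-e[2])/r[:,2])[:,None]
def yawpose(x,y,yaw,pts,z=0):
    c,s=np.cos(yaw),np.sin(yaw); pts=np.atleast_2d(pts)
    return pts@np.array([[c,-s,0],[s,c,0],[0,0,1]]).T+[x,y,z]
def crop(n,x0,y0,x1,y1,k,fn,im=None):
    im=bot.get_image(n) if im is None else im
    cv2.imwrite(fn,cv2.resize(im[y0:y1,x0:x1,::-1],None,fx=k,fy=k,interpolation=cv2.INTER_CUBIC))
E
python3 - <<'E'
from h import *
crop("top",210,160,425,295,3.7,"pics/top1.png")
crop("side",250,170,390,345,3.4,"pics/side1.png")
E
```

```text
(no output)
```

View pics/top1.png

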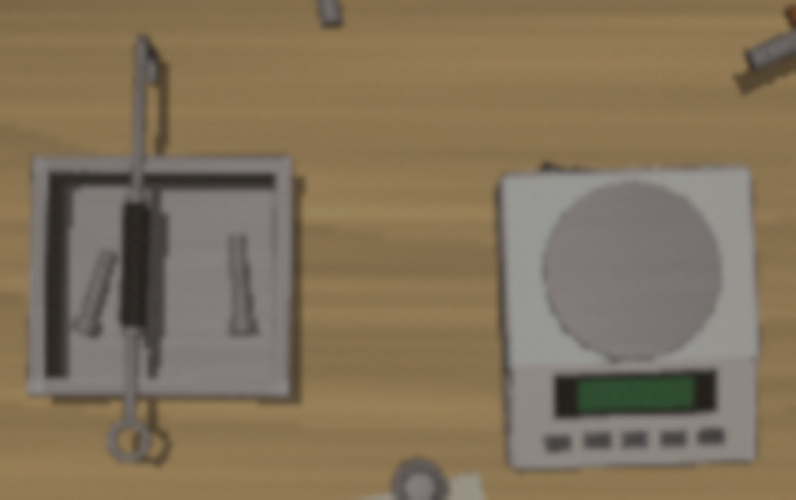

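View pics/side1.png

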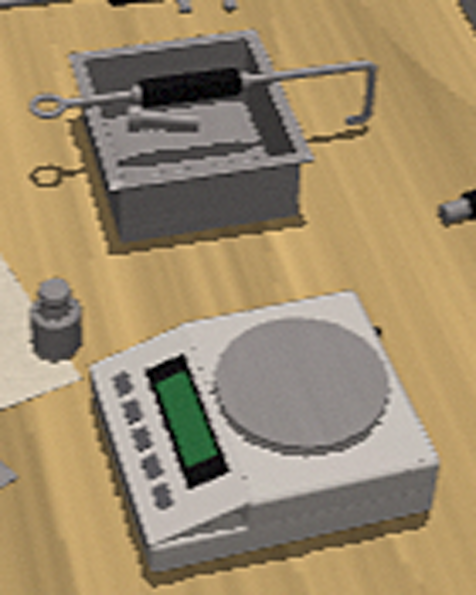

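The enlarged top view shows the tray rim corners at (33,157), (292,155), (291,398) and (27,394), and the pan centre at (632,271). The rear housing edge runs (501,176)–(750,167), with the rocker at (550,166). The side crop shows the hook's bend at (372,66), its toe at (350,120) and the rocker at (377,331). Next I'll fit poses to both views.

Run:
```python
from h import *
from scipy.optimize import least_squares
T=lambda L:np.array(L)/3.7+[210,160]-.37
S=lambda L:np.array(L)/3.4+[250,170]-.35
obj={
'tray':[('top',T([(33,157),(292,155),(291,398),(27,394)]),[(81,88,65),(81,-88,65),(-81,-88,65),(-81,88,65)]),
        ('side',S([(72,54),(258,32),(310,158),(110,190)]),[(-81,88,65),(81,88,65),(81,-88,65),(-81,-88,65)])],
'bal':[('top',T([(501,176),(750,167),(632,271)]),[(100,86,62),(100,-86,62),(30,0,72)]),
       ('side',S([(353,293),(437,463),(303,385)]),[(100,86,62),(100,-86,62),(30,0,72)])],
'hook':[('top',T([(137,203),(133,327),(143,38)]),[(42,0,79),(-42,0,79),(157,0,71)]),
       ('side',S([(190,87),(374,65),(348,121)]),[(0,0,69),(157,0,72),(135,0,11)])]}
for k,o in obj.items():
    f=lambda p:np.concatenate([(proj(n,yawpose(*p,np.array(b)/1e3))-a).ravel() for n,a,b in o])
    r=least_squares(f,[.5,0,0],x_scale=[.1,.1,.1]);print(k,r.x[:2],np.degrees(r.x[2]));print(r.fun.round(1))
    x=r.x
    if k=='bal':print('pad',yawpose(*x,[.110,.051,.037]), 'rocker px',proj('top',yawpose(*x,[.11,.051,.048])),proj('side',yawpose(*x,[.11,.051,.048])))
print('weight',unproj('top',T([(418,482)]),.057),'pin',unproj('top',[(297,153)],.01),'wrench',unproj('top',[(437,166)],.02))
print(unproj('side',S([(56,330)]),.028))
```

```text
tray [0.5679 0.1591] -0.2699858537033875
[ 0.5 -0.7  0.7  0.4 -0.  -0.2  0.4 -0.  -1.2 -0.7 -0.6 -1.4  0.9  0.1
 -0.2 -0.6]
bal [ 0.5409 -0.1595] 2.3455286754559808
[ 0.4 -0.4  1.7 -0.2  1.2  0.3 -0.2 -2.1  0.6 -0.4 -1.3 -1.6]
pad [[ 0.6488 -0.104   0.037 ]] rocker px [[358.7013 203.2273]] [[361.4616 266.7481]]
hook [0.5734 0.1749] -1.1591313657079643
[ 0.2 -0.3  0.   0.2  0.8 -0.9 -0.4 -0.1  0.2 -1.3 -1.2  0.1]
weight [[ 0.4305 -0.0137  0.057 ]] pin [[0.7875 0.0547 0.01  ]] wrench [[ 0.753  -0.3124  0.02  ]]
[[ 0.4248 -0.0326  0.028 ]]
```

```bash
cat >> h.py <<'E'
def delta(target,yaw=None):
    """shift in 20 mm shares along tool axes (after turning), and turn in 8 deg shares, to target TCP with tool x = -(cos yaw, sin yaw)"""
    from scipy.spatial.transform import Rotation as Ro
    s=bot.sense(); R=np.array(s['tcp_rot']); w=np.zeros(3)
    if yaw is not None:
        c,d=np.cos(yaw),np.sin(yaw); D=np.array([[-c,-d,0],[-d,c,0],[0,0,-1.]])
        w=Ro.from_matrix(R.T@D).as_rotvec(degrees=True)/8; R=D
    print('t',s['time_s'],'pos',s['position'],'shift shares',R.T@(np.array(target)-s['position'])/.02,'turn',w,'F',s['force'],'w',s['grip_width'],s['gripper_force'])
E
python3 -c "
from h import *
delta([.5734,.1749,.18],np.radians(-1.16))"
```

```text
t 0.2 pos [0.1611 0.6037 0.2441] shift shares [-21.0453 -21.0171   3.204 ] turn [-0.0059 -0.0004 -1.7228] F [ 0.0367 -0.4674 -0.5613] w 1.0015014750279287 0.0
```

carry_out([
  {"wz": -0.86,"fingers": 138},
  {"wz": -0.86},
  {"tx": -1,"ty": -1},
  {"tx": -1,"ty": -1},
  {"tx": -1,"ty": -1},
  {"tx": -1,"ty": -1},
  {"tx": -1,"ty": -1},
  {"tx": -1,"ty": -1},
])

```text
validation failed for argument at $.se...
```

carry_out([
  {"tx": -1,"ty": -1,"tz": 0.4},
  {"tx": -1,"ty": -1,"tz": 0.4},
  {"tx": -1,"ty": -1,"tz": 0.4},
  {"tx": -1,"ty": -1,"tz": 0.4},
  {"tx": -1,"ty": -1,"tz": 0.4},
  {"tx": -1,"ty": -1,"tz": 0.4},
  {"tx": -1,"ty": -1,"tz": 0.4},
  {"tx": -1,"ty": -1,"tz": 0.4},
])

```text
validation failed for argument at $.se...
```

carry_out([
  {"tx": -1,"ty": -1},
  {"tx": -1,"ty": -1},
  {"tx": -1,"ty": -1},
  {"tx": -1,"ty": -1},
  {"tx": -1,"ty": -1},
  {"tx": -1,"ty": -1},
  {"tx": -1,"ty": -1},
  {"tx": 0},
])

```text
validation failed for argument at $.se...
```

carry_out([
  {"tx": 0},
  {"tx": 0},
])

```text
validation failed for argument at $.se...
```

```bash
python3 -c "
from h import *
delta([.5734,.1749,.077],np.radians(-1.16))
crop('side',230,100,390,240,4.5,'pics/s2.png')"
```

```text
t 0.2 pos [0.1611 0.6037 0.2441] shift shares [-21.0453 -21.0171   8.354 ] turn [-0.0059 -0.0004 -1.7228] F [ 0.0367 -0.4674 -0.5613] w 1.0015014750279287 0.0
```

View pics/s2.png

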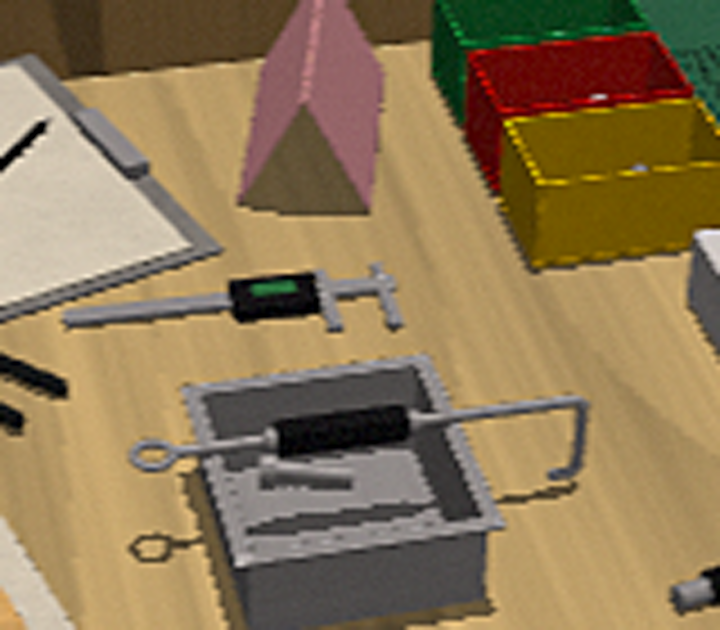

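The moves were refused, probably because every row needs all its keys. The picture shows the scene unchanged, with the hook grip at about (340,430) in the crop. I'll retry with full rows.

carry_out([
  {"tx": 0,"ty": 0,"tz": 0,"wx": 0,"wy": 0,"wz": -0.86,"fingers": 138},
  {"tx": 0,"ty": 0,"tz": 0,"wx": 0,"wy": 0,"wz": -0.86,"fingers": 138},
  {"tx": -1,"ty": -1,"tz": 0,"wx": 0,"wy": 0,"wz": 0,"fingers": 138},
], grip_force=60)

```text
time_s: 0.55
position: [0.1773, 0.585, 0.2439]
tcp_rot: [[-1.0, 0.011, -0.002], [0.011, 1.0, 0.0], [0.002, 0.0, -1.0]]
force: [-0.0, -0.2, -0.2]
grip_width: 0.81
gripper_force: 0.0
```

carry_out([
  {"tx": -1,"ty": -1,"tz": 0.4,"wx": 0,"wy": 0,"wz": 0,"fingers": 138},
  {"tx": -1,"ty": -1,"tz": 0.4,"wx": 0,"wy": 0,"wz": 0,"fingers": 138},
  {"tx": -1,"ty": -1,"tz": 0.4,"wx": 0,"wy": 0,"wz": 0,"fingers": 138},
  {"tx": -1,"ty": -1,"tz": 0.4,"wx": 0,"wy": 0,"wz": 0,"fingers": 138},
  {"tx": -1,"ty": -1,"tz": 0.4,"wx": 0,"wy": 0,"wz": 0,"fingers": 138},
  {"tx": -1,"ty": -1,"tz": 0.4,"wx": 0,"wy": 0,"wz": 0,"fingers": 138},
  {"tx": -1,"ty": -1,"tz": 0.4,"wx": 0,"wy": 0,"wz": 0,"fingers": 138},
  {"tx": -1,"ty": -1,"tz": 0.4,"wx": 0,"wy": 0,"wz": 0,"fingers": 138},
])

```text
time_s: 1.35
position: [0.3381, 0.4193, 0.1803]
tcp_rot: [[-1.0, 0.021, 0.0], [0.021, 1.0, 0.0], [-0.0, 0.0, -1.0]]
force: [-0.2, 0.6, 0.3]
grip_width: 0.458
gripper_force: 0.0
```

carry_out([
  {"tx": -1,"ty": -1,"tz": 0,"wx": 0,"wy": 0,"wz": 0,"fingers": 138},
  {"tx": -1,"ty": -1,"tz": 0,"wx": 0,"wy": 0,"wz": 0,"fingers": 138},
  {"tx": -1,"ty": -1,"tz": 0,"wx": 0,"wy": 0,"wz": 0,"fingers": 138},
  {"tx": -1,"ty": -1,"tz": 0,"wx": 0,"wy": 0,"wz": 0,"fingers": 138},
  {"tx": -1,"ty": -1,"tz": 0,"wx": 0,"wy": 0,"wz": 0,"fingers": 138},
  {"tx": -1,"ty": -1,"tz": 0,"wx": 0,"wy": 0,"wz": 0,"fingers": 138},
  {"tx": -1,"ty": -1,"tz": 0,"wx": 0,"wy": 0,"wz": 0,"fingers": 138},
  {"tx": -1,"ty": -1,"tz": 0,"wx": 0,"wy": 0,"wz": 0,"fingers": 138},
])

```text
time_s: 2.15
position: [0.4947, 0.2561, 0.1806]
tcp_rot: [[-1.0, 0.021, 0.0], [0.021, 1.0, 0.0], [-0.0, 0.0, -1.0]]
force: [-0.0, 1.0, 0.3]
grip_width: 0.456
gripper_force: 0.0
```

carry_out([
  {"tx": -1,"ty": -1,"tz": 0,"wx": 0,"wy": 0,"wz": 0,"fingers": 138},
  {"tx": -1,"ty": -1,"tz": 0,"wx": 0,"wy": 0,"wz": 0,"fingers": 138},
  {"tx": -1,"ty": -1,"tz": 0,"wx": 0,"wy": 0,"wz": 0,"fingers": 138},
  {"tx": -1,"ty": -1,"tz": 0,"wx": 0,"wy": 0,"wz": 0,"fingers": 138},
  {"tx": 0,"ty": 0,"tz": 0,"wx": 0,"wy": 0,"wz": 0,"fingers": 138},
  {"tx": 0,"ty": 0,"tz": 0,"wx": 0,"wy": 0,"wz": 0,"fingers": 138},
  {"tx": 0,"ty": 0,"tz": 0,"wx": 0,"wy": 0,"wz": 0,"fingers": 138},
])

```text
time_s: 2.85
position: [0.5717, 0.1764, 0.1804]
tcp_rot: [[-1.0, 0.019, -0.001], [0.019, 1.0, 0.0], [0.001, 0.0, -1.0]]
force: [-0.1, -0.0, 0.0]
grip_width: 0.46
gripper_force: 0.0
```

```bash
python3 -c "
from h import *
delta([.5734,.1749,.077],np.radians(-1.16))
a=bot.get_image('side');b=bot.get_image('top')
A=cv2.resize(a[90:240,230:390],(533,500),interpolation=2)[:,:,::-1]
B=cv2.resize(b[160:295,205:295],(267,400),interpolation=2)[:,:,::-1]
c=np.zeros((500,800,3),np.uint8);c[:,:533]=A;c[:400,533:]=B;cv2.imwrite('pics/s3.png',c)"
```

```text
t 2.85 pos [0.5717 0.1764 0.1804] shift shares [-0.084  -0.0729  5.1694] turn [ 0.0034 -0.0042  0.0068] F [-0.0713 -0.0232  0.0197] w 0.45969874412679285 0.0
```

View pics/s3.png

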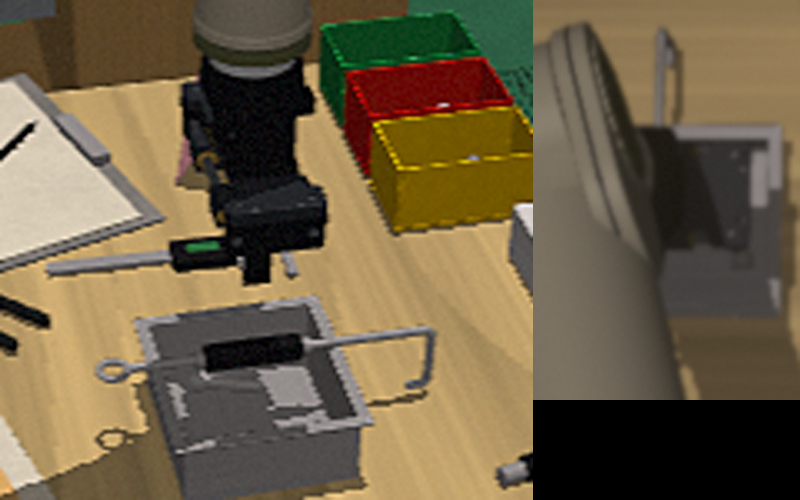

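The gripper sits over the grip, with its fingers at about (257,270) directly above the grip at (253,352). The shoulders and tray look clear, so I'll descend and close.

carry_out([
  {"tx": -0.08,"ty": -0.07,"tz": 0.8,"wx": 0,"wy": 0,"wz": 0,"fingers": 138},
  {"tx": 0,"ty": 0,"tz": 0.8,"wx": 0,"wy": 0,"wz": 0,"fingers": 138},
  {"tx": 0,"ty": 0,"tz": 0.8,"wx": 0,"wy": 0,"wz": 0,"fingers": 138},
  {"tx": 0,"ty": 0,"tz": 0.8,"wx": 0,"wy": 0,"wz": 0,"fingers": 138},
  {"tx": 0,"ty": 0,"tz": 0.8,"wx": 0,"wy": 0,"wz": 0,"fingers": 138},
  {"tx": 0,"ty": 0,"tz": 0.8,"wx": 0,"wy": 0,"wz": 0,"fingers": 138},
  {"tx": 0,"ty": 0,"tz": 0.36,"wx": 0,"wy": 0,"wz": 0,"fingers": 138},
  {"tx": 0,"ty": 0,"tz": 0,"wx": 0,"wy": 0,"wz": 0,"fingers": 138},
])

```text
time_s: 3.75
position: [0.5731, 0.1743, 0.0766]
tcp_rot: [[-1.0, 0.02, -0.002], [0.02, 1.0, -0.0], [0.002, -0.0, -1.0]]
force: [-0.6, 0.3, -0.2]
grip_width: 0.46
gripper_force: 0.0
```

carry_out([
  {"tx": 0,"ty": 0,"tz": 0,"wx": 0,"wy": 0,"wz": 0,"fingers": 190},
  {"tx": 0,"ty": 0,"tz": 0,"wx": 0,"wy": 0,"wz": 0,"fingers": 190},
  {"tx": 0,"ty": 0,"tz": 0,"wx": 0,"wy": 0,"wz": 0,"fingers": 255},
  {"tx": 0,"ty": 0,"tz": 0,"wx": 0,"wy": 0,"wz": 0,"fingers": 255},
  {"tx": 0,"ty": 0,"tz": 0,"wx": 0,"wy": 0,"wz": 0,"fingers": 255},
  {"tx": 0,"ty": 0,"tz": 0,"wx": 0,"wy": 0,"wz": 0,"fingers": 255},
  {"tx": 0,"ty": 0,"tz": 0,"wx": 0,"wy": 0,"wz": 0,"fingers": 255},
  {"tx": 0,"ty": 0,"tz": 0,"wx": 0,"wy": 0,"wz": 0,"fingers": 255},
], grip_force=60)

```text
time_s: 4.55
position: [0.5742, 0.174, 0.0778]
tcp_rot: [[-1.0, 0.021, 0.001], [0.021, 1.0, 0.001], [-0.001, 0.001, -1.0]]
force: [-1.2, 0.4, 5.3]
grip_width: 0.179
gripper_force: 59.8
```

carry_out([
  {"tx": 0,"ty": 0,"tz": -0.4,"wx": 0,"wy": 0,"wz": 0,"fingers": 255},
  {"tx": 0,"ty": 0,"tz": -0.8,"wx": 0,"wy": 0,"wz": 0,"fingers": 255},
  {"tx": 0,"ty": 0,"tz": -1,"wx": 0,"wy": 0,"wz": 0,"fingers": 255},
  {"tx": 0,"ty": 0,"tz": -1,"wx": 0,"wy": 0,"wz": 0,"fingers": 255},
  {"tx": 0,"ty": 0,"tz": -1,"wx": 0,"wy": 0,"wz": 0,"fingers": 255},
  {"tx": 0,"ty": 0,"tz": -1,"wx": 0,"wy": 0,"wz": 0,"fingers": 255},
  {"tx": 0,"ty": 0,"tz": -0.8,"wx": 0,"wy": 0,"wz": 0,"fingers": 255},
  {"tx": 0,"ty": 0,"tz": -0.4,"wx": 0,"wy": 0,"wz": 0,"fingers": 255},
])

```text
time_s: 5.35
position: [0.5742, 0.1738, 0.2068]
tcp_rot: [[-1.0, 0.021, 0.001], [0.021, 1.0, 0.0], [-0.001, 0.0, -1.0]]
force: [0.3, 0.2, -1.3]
grip_width: 0.181
gripper_force: 59.8
```

carry_out([
  {"tx": 0,"ty": 0,"tz": 0,"wx": 0,"wy": 0,"wz": 0,"fingers": 255},
  {"tx": 0,"ty": 0,"tz": 0,"wx": 0,"wy": 0,"wz": 0,"fingers": 255},
  {"tx": 0,"ty": 0,"tz": 0,"wx": 0,"wy": 0,"wz": 0,"fingers": 255},
])

```text
time_s: 5.65
position: [0.5734, 0.1737, 0.2041]
tcp_rot: [[-1.0, 0.021, -0.002], [0.021, 1.0, -0.001], [0.002, -0.001, -1.0]]
force: [-0.6, -0.7, -2.5]
grip_width: 0.178
gripper_force: 59.8
```

```bash
python3 -c "
from h import *
yb=np.radians(2.35)
# TCP target with toe 20 mm out from pad, at travel height
toe=yawpose(.5409,-.1595,yb,[.132,.051,.037])[0]
g=toe-yawpose(0,0,yb,[.135,0,-.058])[0]; print('toe',toe,'grip',g)
s=bot.sense(); print('predicted toe px', [proj(n,s['position']+yawpose(.5734-.5742,0,np.radians(-1.16),[.135,0,-.066])[0]) for n in('top','side')])
delta([g[0],g[1],.2],yb)
a=bot.get_image('side');b=bot.get_image('top')
A=cv2.resize(a[100:260,250:410],(500,500),interpolation=2)[:,:,::-1]
B=cv2.resize(b[140:240,230:290],(300,500),interpolation=2)[:,:,::-1]
cv2.imwrite('pics/s4.png',np.hstack([A,B]))"
```

```text
toe [ 0.6707 -0.1031  0.037 ] grip [ 0.5358 -0.1087  0.095 ]
predicted toe px [array([[245.2633, 172.0994]]), array([[353.8183, 169.2829]])]
t 5.65 pos [0.5734 0.1737 0.2041] shift shares [  2.4575 -14.0286   0.2074] turn [-0.0052 -0.0124 -0.4412] F [-0.6394 -0.6675 -2.5324] w 0.1777152716691097 59.7550112195313
```

View pics/s4.png

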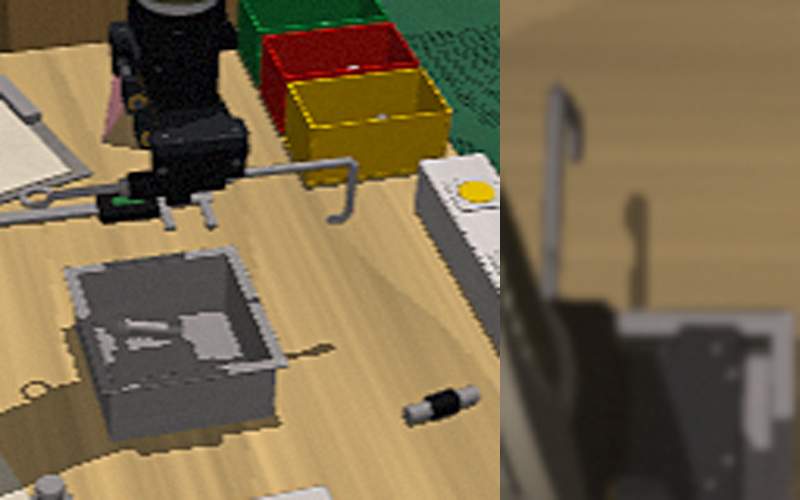

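The hook came up level. Its toe is at side px (355.6,170) and top px (245,171.6), within 2 px of the prediction. Next I'll carry it over the balance.

carry_out([
  {"tx": 0,"ty": -0.4,"tz": 0,"wx": 0,"wy": 0,"wz": -0.22,"fingers": 255},
  {"tx": 0,"ty": -0.8,"tz": 0,"wx": 0,"wy": 0,"wz": -0.22,"fingers": 255},
  {"tx": 0.2,"ty": -1,"tz": 0,"wx": 0,"wy": 0,"wz": 0,"fingers": 255},
  {"tx": 0.2,"ty": -1,"tz": 0,"wx": 0,"wy": 0,"wz": 0,"fingers": 255},
  {"tx": 0.2,"ty": -1,"tz": 0,"wx": 0,"wy": 0,"wz": 0,"fingers": 255},
  {"tx": 0.2,"ty": -1,"tz": 0,"wx": 0,"wy": 0,"wz": 0,"fingers": 255},
  {"tx": 0.2,"ty": -1,"tz": 0,"wx": 0,"wy": 0,"wz": 0,"fingers": 255},
  {"tx": 0.2,"ty": -1,"tz": 0,"wx": 0,"wy": 0,"wz": 0,"fingers": 255},
])

```text
time_s: 6.55
position: [0.5545, 0.0281, 0.2049]
tcp_rot: [[-0.999, -0.041, -0.001], [-0.041, 0.999, -0.0], [0.001, -0.0, -1.0]]
force: [-0.6, 0.7, -1.5]
grip_width: 0.177
gripper_force: 59.8
```

carry_out([
  {"tx": 0.2,"ty": -1,"tz": 0,"wx": 0,"wy": 0,"wz": 0,"fingers": 255},
  {"tx": 0.2,"ty": -1,"tz": 0,"wx": 0,"wy": 0,"wz": 0,"fingers": 255},
  {"tx": 0.2,"ty": -1,"tz": 0,"wx": 0,"wy": 0,"wz": 0,"fingers": 255},
  {"tx": 0.2,"ty": -1,"tz": 0,"wx": 0,"wy": 0,"wz": 0,"fingers": 255},
  {"tx": 0.2,"ty": -1,"tz": 0,"wx": 0,"wy": 0,"wz": 0,"fingers": 255},
  {"tx": 0.2,"ty": -1,"tz": 0,"wx": 0,"wy": 0,"wz": 0,"fingers": 255},
  {"tx": 0.06,"ty": -0.8,"tz": 0,"wx": 0,"wy": 0,"wz": 0,"fingers": 255},
  {"tx": 0,"ty": 0,"tz": 0,"wx": 0,"wy": 0,"wz": 0,"fingers": 255},
])

```text
time_s: 7.35
position: [0.5346, -0.1106, 0.2051]
tcp_rot: [[-0.999, -0.037, -0.0], [-0.037, 0.999, -0.001], [0.0, -0.001, -1.0]]
force: [0.8, 0.0, -2.3]
grip_width: 0.179
gripper_force: 59.8
```

carry_out([
  {"tx": 0,"ty": 0,"tz": 0,"wx": 0,"wy": 0,"wz": 0,"fingers": 255},
  {"tx": 0,"ty": 0,"tz": 0,"wx": 0,"wy": 0,"wz": 0,"fingers": 255},
  {"tx": 0,"ty": 0,"tz": 0,"wx": 0,"wy": 0,"wz": 0,"fingers": 255},
  {"tx": 0,"ty": 0,"tz": 0,"wx": 0,"wy": 0,"wz": 0,"fingers": 255},
])

```text
time_s: 7.75
position: [0.5353, -0.1072, 0.2052]
tcp_rot: [[-0.999, -0.042, -0.0], [-0.042, 0.999, 0.0], [0.0, 0.0, -1.0]]
force: [0.3, -0.1, -1.8]
grip_width: 0.178
gripper_force: 59.8
```

```bash
python3 -c "
from h import *
yb=np.radians(2.35)
delta([.5358,-.1087,.103],yb)
s=bot.sense(); t=s['position']+yawpose(0,0,yb,[[.135,0,-.066],[.155,0,-.008]])
print('toe/bend pred',t,[proj(n,t) for n in('top','side')])
a=bot.get_image('side');b=bot.get_image('top')
A=cv2.resize(a[170:330,270:430],(500,500),interpolation=2)[:,:,::-1]
B=cv2.resize(b[160:260,335:395],(300,500),interpolation=2)[:,:,::-1]
cv2.imwrite('pics/s5.png',np.hstack([A,B]))"
```

```text
t 7.75 pos [ 0.5353 -0.1072  0.2052] shift shares [-0.0204 -0.0763  5.1122] turn [ 0.0014 -0.0008  0.0065] F [ 0.2822 -0.0514 -1.8339] w 0.17778257335441355 59.75497039966285
toe/bend pred [[ 0.6702 -0.1017  0.1392]
 [ 0.6902 -0.1008  0.1972]] [array([[361.3672, 188.2196],
       [363.5946, 174.5178]]), array([[373.0573, 237.3254],
       [383.7168, 217.0135]])]
```

View pics/s5.png

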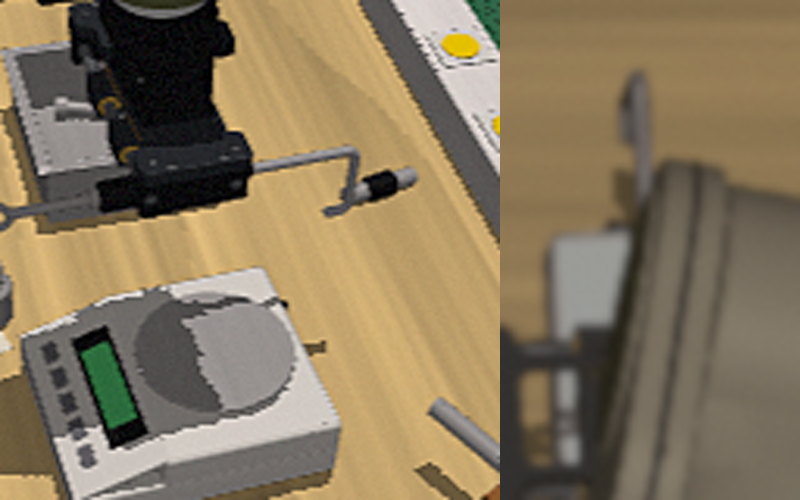

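The hook is above and behind the balance. Its toe is at side px (375,237.5) and top px (360,188), and the rocker is at side px (361,267). Clearance is good, so I'll descend behind the panel and check again.

carry_out([
  {"tx": 0,"ty": -0.05,"tz": 0.6,"wx": 0,"wy": 0,"wz": 0,"fingers": 255},
  {"tx": 0,"ty": 0,"tz": 0.8,"wx": 0,"wy": 0,"wz": 0,"fingers": 255},
  {"tx": 0,"ty": 0,"tz": 0.8,"wx": 0,"wy": 0,"wz": 0,"fingers": 255},
  {"tx": 0,"ty": 0,"tz": 0.8,"wx": 0,"wy": 0,"wz": 0,"fingers": 255},
  {"tx": 0,"ty": 0,"tz": 0.8,"wx": 0,"wy": 0,"wz": 0,"fingers": 255},
  {"tx": 0,"ty": 0,"tz": 0.8,"wx": 0,"wy": 0,"wz": 0,"fingers": 255},
  {"tx": 0,"ty": 0,"tz": 0.45,"wx": 0,"wy": 0,"wz": 0,"fingers": 255},
  {"tx": 0,"ty": 0,"tz": 0,"wx": 0,"wy": 0,"wz": 0,"fingers": 255},
])

```text
time_s: 8.65
position: [0.5343, -0.1088, 0.1027]
tcp_rot: [[-0.999, -0.041, -0.003], [-0.041, 0.999, 0.0], [0.003, 0.0, -1.0]]
force: [0.2, 0.4, -1.4]
grip_width: 0.178
gripper_force: 59.8
```

carry_out([
  {"tx": 0,"ty": 0,"tz": 0,"wx": 0,"wy": 0,"wz": 0,"fingers": 255},
  {"tx": 0,"ty": 0,"tz": 0,"wx": 0,"wy": 0,"wz": 0,"fingers": 255},
  {"tx": 0,"ty": 0,"tz": 0,"wx": 0,"wy": 0,"wz": 0,"fingers": 255},
  {"tx": 0,"ty": 0,"tz": 0,"wx": 0,"wy": 0,"wz": 0,"fingers": 255},
])

```text
time_s: 9.05
position: [0.5356, -0.1089, 0.1048]
tcp_rot: [[-0.999, -0.041, 0.001], [-0.041, 0.999, 0.0], [-0.001, 0.0, -1.0]]
force: [0.2, -0.5, -1.9]
grip_width: 0.18
gripper_force: 59.8
```

```bash
python3 -c "
from h import *
yb=np.radians(2.35)
delta([.5358,-.1087,.103],yb)
s=bot.sense(); t=np.r_[s['position']+yawpose(0,0,yb,[[.135,0,-.066]]),yawpose(.5409,-.1595,yb,[[.11,.051,.048],[.11,.051,.037]])]
print('toe/rocker pred',t,[proj(n,t) for n in('top','side')])
a=bot.get_image('side');b=bot.get_image('top')
A=cv2.resize(a[215:315,320:400],(480,600),interpolation=2)[:,:,::-1]
B=cv2.resize(b[175:235,340:372],(320,600),interpolation=2)[:,:,::-1]
cv2.imwrite('pics/s6.png',np.hstack([A,B]))"
```

```text
t 9.05 pos [ 0.5356 -0.1089  0.1048] shift shares [-0.0104  0.0108  0.091 ] turn [ 0.0006  0.007  -0.0015] F [ 0.1563 -0.5098 -1.9417] w 0.17960275106306128 59.75485045462847
toe/rocker pred [[ 0.6705 -0.1034  0.0388]
 [ 0.6487 -0.104   0.048 ]
 [ 0.6487 -0.104   0.037 ]] [array([[358.089 , 195.3354],
       [358.7028, 203.2449],
       [358.2937, 203.8967]]), array([[369.4726, 267.7594],
       [361.4446, 266.752 ],
       [361.0802, 269.8787]])]
```

View pics/s6.png

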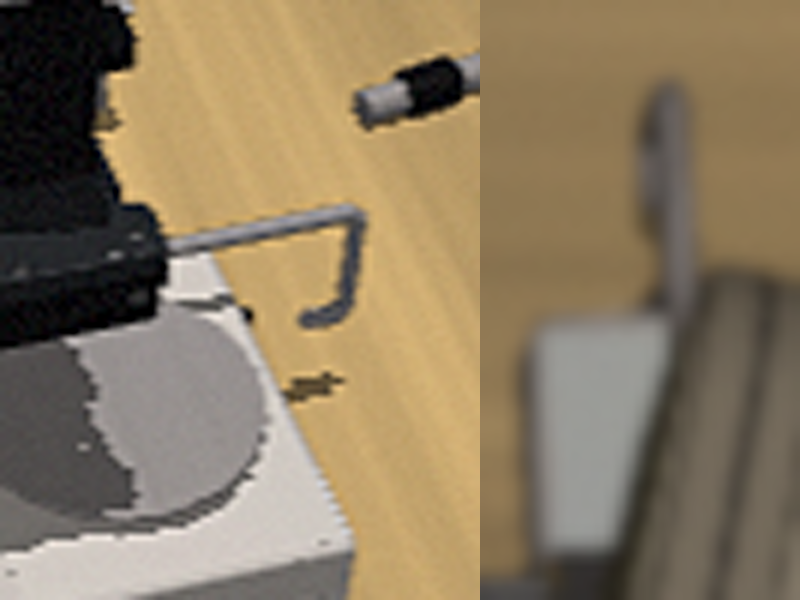

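The toe is at the right height: side px (370.3,268) against a predicted (369.5,267.8). In the top view it is at (357.2,195) and the rocker half is at about (358.4,204), so it sits about 2 mm too far to +y. I'll correct that and pull in, feeling for contact.

carry_out([
  {"tx": 0.2,"ty": -0.1,"tz": 0.05,"wx": 0,"wy": 0,"wz": 0,"fingers": 255},
  {"tx": 0.3,"ty": 0,"tz": 0,"wx": 0,"wy": 0,"wz": 0,"fingers": 255},
  {"tx": 0.2,"ty": 0,"tz": 0,"wx": 0,"wy": 0,"wz": 0,"fingers": 255},
  {"tx": 0,"ty": 0,"tz": 0,"wx": 0,"wy": 0,"wz": 0,"fingers": 255},
  {"tx": 0,"ty": 0,"tz": 0,"wx": 0,"wy": 0,"wz": 0,"fingers": 255},
])

```text
time_s: 9.65
position: [0.5214, -0.1114, 0.1035]
tcp_rot: [[-0.999, -0.041, 0.0], [-0.041, 0.999, 0.0], [-0.0, 0.0, -1.0]]
force: [0.9, -0.4, -2.9]
grip_width: 0.176
gripper_force: 59.8
```

carry_out([
  {"tx": 0.05,"ty": 0,"tz": 0,"wx": 0,"wy": 0,"wz": 0,"fingers": 255},
  {"tx": 0.05,"ty": 0,"tz": 0,"wx": 0,"wy": 0,"wz": 0,"fingers": 255},
  {"tx": 0.05,"ty": 0,"tz": 0,"wx": 0,"wy": 0,"wz": 0,"fingers": 255},
])

```text
time_s: 9.95
position: [0.5183, -0.1116, 0.1033]
tcp_rot: [[-0.999, -0.041, -0.0], [-0.041, 0.999, 0.0], [0.0, 0.0, -1.0]]
force: [0.4, -0.5, -1.7]
grip_width: 0.179
gripper_force: 59.8
```

carry_out([
  {"tx": 0.05,"ty": 0,"tz": 0,"wx": 0,"wy": 0,"wz": 0,"fingers": 255},
  {"tx": 0.05,"ty": 0,"tz": 0,"wx": 0,"wy": 0,"wz": 0,"fingers": 255},
])

```text
time_s: 10.15
position: [0.5163, -0.1117, 0.1033]
tcp_rot: [[-0.999, -0.041, -0.0], [-0.041, 0.999, 0.0], [0.0, 0.0, -1.0]]
force: [-0.8, 0.2, -2.2]
grip_width: 0.174
gripper_force: 59.8
```

carry_out([
  {"tx": 0.05,"ty": 0,"tz": 0,"wx": 0,"wy": 0,"wz": 0,"fingers": 255},
  {"tx": 0,"ty": 0,"tz": 0,"wx": 0,"wy": 0,"wz": 0,"fingers": 255},
])

```text
time_s: 10.35
position: [0.5152, -0.1117, 0.1033]
tcp_rot: [[-0.999, -0.041, -0.0], [-0.041, 0.999, 0.0], [0.0, 0.0, -1.0]]
force: [-0.2, -0.1, -1.9]
grip_width: 0.176
gripper_force: 59.8
```

carry_out([
  {"tx": 0.05,"ty": 0,"tz": 0,"wx": 0,"wy": 0,"wz": 0,"fingers": 255},
  {"tx": 0,"ty": 0,"tz": 0,"wx": 0,"wy": 0,"wz": 0,"fingers": 255},
])

```text
time_s: 10.55
position: [0.5143, -0.1117, 0.1033]
tcp_rot: [[-0.999, -0.041, -0.0], [-0.041, 0.999, 0.0], [0.0, 0.0, -1.0]]
force: [-0.0, -0.6, -1.9]
grip_width: 0.179
gripper_force: 59.8
```

carry_out([
  {"tx": 0.05,"ty": 0,"tz": 0,"wx": 0,"wy": 0,"wz": 0,"fingers": 255},
  {"tx": 0,"ty": 0,"tz": 0,"wx": 0,"wy": 0,"wz": 0,"fingers": 255},
])

```text
time_s: 10.75
position: [0.5136, -0.1118, 0.1034]
tcp_rot: [[-0.999, -0.041, 0.001], [-0.041, 0.999, 0.0], [-0.001, 0.0, -1.0]]
force: [1.5, 0.9, -2.8]
grip_width: 0.176
gripper_force: 59.8
```

carry_out([
  {"tx": 0.04,"ty": 0,"tz": 0,"wx": 0,"wy": 0,"wz": 0,"fingers": 255},
  {"tx": 0,"ty": 0,"tz": 0,"wx": 0,"wy": 0,"wz": 0,"fingers": 255},
])

```text
time_s: 10.95
position: [0.5133, -0.1117, 0.1036]
tcp_rot: [[-0.999, -0.041, 0.002], [-0.041, 0.999, -0.0], [-0.002, -0.0, -1.0]]
force: [4.9, -0.5, -3.4]
grip_width: 0.175
gripper_force: 59.8
```

carry_out([
  {"tx": 0.04,"ty": 0,"tz": 0,"wx": 0,"wy": 0,"wz": 0,"fingers": 255},
  {"tx": 0,"ty": 0,"tz": 0,"wx": 0,"wy": 0,"wz": 0,"fingers": 255},
])

```text
time_s: 11.15
position: [0.5127, -0.1116, 0.1036]
tcp_rot: [[-0.999, -0.041, 0.002], [-0.041, 0.999, 0.0], [-0.002, -0.0, -1.0]]
force: [6.4, 1.0, -5.3]
grip_width: 0.177
gripper_force: 59.7
```

carry_out([
  {"tx": 0.03,"ty": 0,"tz": 0,"wx": 0,"wy": 0,"wz": 0,"fingers": 255},
  {"tx": 0,"ty": 0,"tz": 0,"wx": 0,"wy": 0,"wz": 0,"fingers": 255},
])

```text
time_s: 11.35
position: [0.5122, -0.1115, 0.1036]
tcp_rot: [[-0.999, -0.041, 0.002], [-0.041, 0.999, 0.0], [-0.002, 0.0, -1.0]]
force: [7.0, 1.7, -5.4]
grip_width: 0.18
gripper_force: 59.7
```

carry_out([
  {"tx": 0.04,"ty": 0,"tz": 0,"wx": 0,"wy": 0,"wz": 0,"fingers": 255},
  {"tx": 0,"ty": 0,"tz": 0,"wx": 0,"wy": 0,"wz": 0,"fingers": 255},
])

```text
time_s: 11.55
position: [0.5114, -0.1114, 0.1036]
tcp_rot: [[-0.999, -0.042, 0.002], [-0.042, 0.999, 0.0], [-0.002, 0.0, -1.0]]
force: [7.3, 1.3, -5.6]
grip_width: 0.18
gripper_force: 59.7
```

carry_out([
  {"tx": 0.03,"ty": 0,"tz": 0,"wx": 0,"wy": 0,"wz": 0,"fingers": 255},
  {"tx": 0,"ty": 0,"tz": 0,"wx": 0,"wy": 0,"wz": 0,"fingers": 255},
])

```text
time_s: 11.75
position: [0.5108, -0.1113, 0.1036]
tcp_rot: [[-0.999, -0.042, 0.002], [-0.042, 0.999, 0.0], [-0.002, 0.0, -1.0]]
force: [6.4, 2.3, -5.0]
grip_width: 0.178
gripper_force: 59.7
```

carry_out([
  {"tx": 0.03,"ty": 0,"tz": 0,"wx": 0,"wy": 0,"wz": 0,"fingers": 255},
  {"tx": 0,"ty": 0,"tz": 0,"wx": 0,"wy": 0,"wz": 0,"fingers": 255},
])

```text
time_s: 11.95
position: [0.5102, -0.1112, 0.1036]
tcp_rot: [[-0.999, -0.042, 0.002], [-0.042, 0.999, 0.001], [-0.002, 0.0, -1.0]]
force: [6.2, 2.8, -4.6]
grip_width: 0.176
gripper_force: 59.8
```

carry_out([
  {"tx": 0.03,"ty": 0,"tz": 0,"wx": 0,"wy": 0,"wz": 0,"fingers": 255},
  {"tx": 0,"ty": 0,"tz": 0,"wx": 0,"wy": 0,"wz": 0,"fingers": 255},
])

```text
time_s: 12.15
position: [0.5096, -0.1111, 0.1036]
tcp_rot: [[-0.999, -0.042, 0.002], [-0.042, 0.999, 0.001], [-0.002, 0.0, -1.0]]
force: [6.3, 2.9, -5.2]
grip_width: 0.18
gripper_force: 59.8
```

carry_out([
  {"tx": 0.03,"ty": 0,"tz": 0,"wx": 0,"wy": 0,"wz": 0,"fingers": 255},
  {"tx": 0,"ty": 0,"tz": 0,"wx": 0,"wy": 0,"wz": 0,"fingers": 255},
])

```text
time_s: 12.35
position: [0.5091, -0.1111, 0.1036]
tcp_rot: [[-0.999, -0.042, 0.002], [-0.042, 0.999, 0.001], [-0.002, 0.001, -1.0]]
force: [6.4, 1.5, -4.1]
grip_width: 0.176
gripper_force: 59.8
```

carry_out([
  {"tx": 0.03,"ty": 0,"tz": 0,"wx": 0,"wy": 0,"wz": 0,"fingers": 255},
  {"tx": 0,"ty": 0,"tz": 0,"wx": 0,"wy": 0,"wz": 0,"fingers": 255},
])

```text
time_s: 12.55
position: [0.509, -0.111, 0.1037]
tcp_rot: [[-0.999, -0.042, 0.003], [-0.042, 0.999, 0.001], [-0.003, 0.0, -1.0]]
force: [9.9, 2.2, -7.1]
grip_width: 0.178
gripper_force: 59.8
```

carry_out([
  {"tx": 0,"ty": 0,"tz": 0.015,"wx": 0,"wy": 0,"wz": 0,"fingers": 255},
  {"tx": 0,"ty": 0,"tz": 0,"wx": 0,"wy": 0,"wz": 0,"fingers": 255},
])

```text
time_s: 12.75
position: [0.5089, -0.1111, 0.1034]
tcp_rot: [[-0.999, -0.042, 0.003], [-0.042, 0.999, 0.001], [-0.003, 0.0, -1.0]]
force: [8.8, 3.5, -5.5]
grip_width: 0.18
gripper_force: 59.8
```

```bash
python3 -c "
from h import *
for i in range(4):
  bot.get_image('side'); print(bot.sense()['force'])
print(bot.sense()['time_s'],bot.sense()['position'])"
```

```text
[ 8.4267  2.9232 -6.2688]
[ 7.7674  2.8775 -4.8242]
[ 7.6037  3.0655 -6.0553]
[ 8.0886  2.421  -5.6386]
12.95 [ 0.5089 -0.1111  0.1035]
```

carry_out([
  {"tx": 0.012,"ty": 0,"tz": 0.005,"wx": 0,"wy": 0,"wz": 0,"fingers": 255},
  {"tx": 0,"ty": 0,"tz": 0,"wx": 0,"wy": 0,"wz": 0,"fingers": 255},
])

```text
time_s: 13.15
position: [0.5088, -0.1111, 0.1034]
tcp_rot: [[-0.999, -0.042, 0.003], [-0.042, 0.999, 0.001], [-0.003, 0.0, -1.0]]
force: [8.7, 4.4, -6.0]
grip_width: 0.175
gripper_force: 59.8
```

```bash
python3 -c "
from h import *
for i in range(4):
  bot.get_image('side'); print(bot.sense()['force'])
print(bot.sense()['time_s'],bot.sense()['position'])"
```

```text
[ 8.8756  3.2628 -6.2712]
[ 8.4591  2.6356 -5.3597]
[ 9.3293  3.3106 -5.9671]
[ 9.7553  2.2058 -6.5797]
13.35 [ 0.5088 -0.1111  0.1034]
```

carry_out([
  {"tx": 0.002,"ty": 0,"tz": 0,"wx": 0,"wy": 0,"wz": 0,"fingers": 255},
  {"tx": 0,"ty": 0,"tz": 0,"wx": 0,"wy": 0,"wz": 0,"fingers": 255},
  {"tx": 0,"ty": 0,"tz": 0,"wx": 0,"wy": 0,"wz": 0,"fingers": 255},
  {"tx": 0,"ty": 0,"tz": 0,"wx": 0,"wy": 0,"wz": 0,"fingers": 255},
  {"tx": 0,"ty": 0,"tz": 0,"wx": 0,"wy": 0,"wz": 0,"fingers": 255},
])

```text
time_s: 13.85
position: [0.5088, -0.1111, 0.1034]
tcp_rot: [[-0.999, -0.042, 0.004], [-0.042, 0.999, 0.001], [-0.004, 0.0, -1.0]]
force: [9.0, 2.4, -6.4]
grip_width: 0.175
gripper_force: 59.8
```

```bash
python3 -c "
from h import *
for i in range(4):
  bot.get_image('side'); print(bot.sense()['force'])
print(bot.sense()['time_s'],bot.sense()['position'])"
```

```text
[ 9.019   3.0081 -5.8905]
[10.026   2.3555 -6.6361]
[ 8.8728  1.6384 -6.5348]
[ 9.7319  2.8746 -6.4319]
14.05 [ 0.5088 -0.1111  0.1034]
```

carry_out([
  {"tx": -0.1,"ty": 0,"tz": 0,"wx": 0,"wy": 0,"wz": 0,"fingers": 255},
  {"tx": -0.3,"ty": 0,"tz": 0,"wx": 0,"wy": 0,"wz": 0,"fingers": 255},
  {"tx": -0.5,"ty": 0,"tz": 0,"wx": 0,"wy": 0,"wz": 0,"fingers": 255},
  {"tx": -0.4,"ty": 0,"tz": 0,"wx": 0,"wy": 0,"wz": 0,"fingers": 255},
  {"tx": 0,"ty": 0,"tz": 0,"wx": 0,"wy": 0,"wz": 0,"fingers": 255},
  {"tx": 0,"ty": 0,"tz": 0,"wx": 0,"wy": 0,"wz": 0,"fingers": 255},
  {"tx": 0,"ty": 0,"tz": 0,"wx": 0,"wy": 0,"wz": 0,"fingers": 255},
])

```text
time_s: 14.75
position: [0.5327, -0.1111, 0.1027]
tcp_rot: [[-0.999, -0.041, -0.001], [-0.041, 0.999, 0.0], [0.001, 0.0, -1.0]]
force: [0.0, -0.2, -1.8]
grip_width: 0.178
gripper_force: 59.8
```

```bash
python3 -c "
from h import *
yb=np.radians(2.35)
delta([.5358,-.1087,.205],yb)
a=bot.get_image('side');b=bot.get_image('top')
A=cv2.resize(a[215:315,320:400],(480,600),interpolation=2)[:,:,::-1]
B=cv2.resize(b[175:235,340:372],(320,600),interpolation=2)[:,:,::-1]
cv2.imwrite('pics/s7.png',np.hstack([A,B]))"
```

```text
t 14.75 pos [ 0.5327 -0.1111  0.1027] shift shares [-0.1583  0.1152 -5.1132] turn [ 0.0005 -0.0044 -0.0032] F [ 0.0079 -0.194  -1.7818] w 0.17751999717129038 59.754987079650164
```

View pics/s7.png

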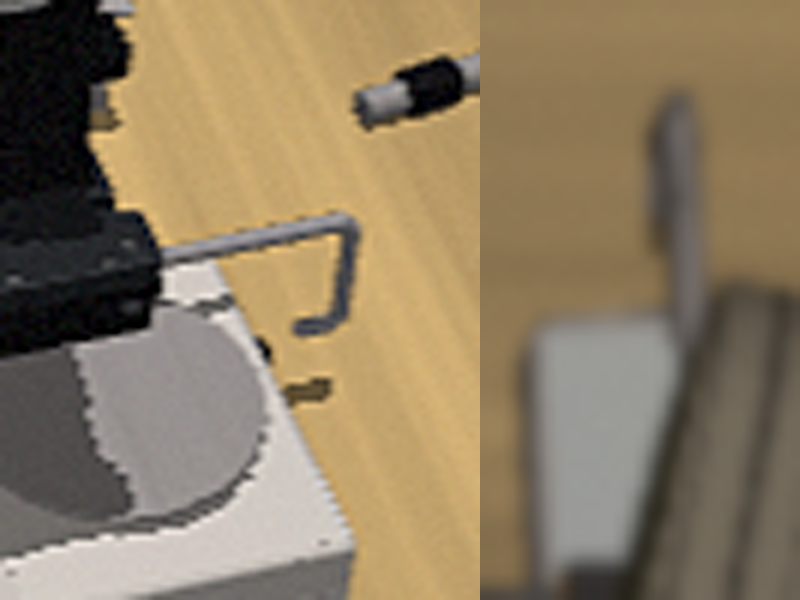

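The dark proud spot has moved from (245,312) to (262,347), so the other half now stands out and the rocker is on. The balance hasn't moved and the hook is still level. Now I'll lift and carry it back.

carry_out([
  {"tx": -0.1,"ty": 0,"tz": -0.4,"wx": 0,"wy": 0,"wz": 0,"fingers": 255},
  {"tx": 0,"ty": 0,"tz": -0.8,"wx": 0,"wy": 0,"wz": 0,"fingers": 255},
  {"tx": 0,"ty": 0,"tz": -0.9,"wx": 0,"wy": 0,"wz": 0,"fingers": 255},
  {"tx": 0,"ty": 0,"tz": -0.9,"wx": 0,"wy": 0,"wz": 0,"fingers": 255},
  {"tx": 0,"ty": 0,"tz": -0.9,"wx": 0,"wy": 0,"wz": 0,"fingers": 255},
  {"tx": 0,"ty": 0,"tz": -0.8,"wx": 0,"wy": 0,"wz": 0,"fingers": 255},
  {"tx": 0,"ty": 0,"tz": -0.4,"wx": 0,"wy": 0,"wz": 0,"fingers": 255},
  {"tx": 0,"ty": 0.4,"tz": 0,"wx": 0,"wy": 0,"wz": 0.22,"fingers": 255},
])

```text
time_s: 15.65
position: [0.5353, -0.1041, 0.2066]
tcp_rot: [[-1.0, -0.008, 0.002], [-0.008, 1.0, -0.0], [-0.002, -0.0, -1.0]]
force: [-0.7, 0.6, -1.5]
grip_width: 0.176
gripper_force: 59.8
```

carry_out([
  {"tx": -0.2,"ty": 0.8,"tz": 0,"wx": 0,"wy": 0,"wz": 0.22,"fingers": 255},
  {"tx": -0.2,"ty": 1,"tz": 0,"wx": 0,"wy": 0,"wz": 0,"fingers": 255},
  {"tx": -0.2,"ty": 1,"tz": 0,"wx": 0,"wy": 0,"wz": 0,"fingers": 255},
  {"tx": -0.2,"ty": 1,"tz": 0,"wx": 0,"wy": 0,"wz": 0,"fingers": 255},
  {"tx": -0.2,"ty": 1,"tz": 0,"wx": 0,"wy": 0,"wz": 0,"fingers": 255},
  {"tx": -0.2,"ty": 1,"tz": 0,"wx": 0,"wy": 0,"wz": 0,"fingers": 255},
  {"tx": -0.2,"ty": 1,"tz": 0,"wx": 0,"wy": 0,"wz": 0,"fingers": 255},
  {"tx": -0.2,"ty": 1,"tz": 0,"wx": 0,"wy": 0,"wz": 0,"fingers": 255},
])

```text
time_s: 16.45
position: [0.5694, 0.0533, 0.2049]
tcp_rot: [[-1.0, 0.021, -0.0], [0.021, 1.0, 0.0], [0.0, 0.0, -1.0]]
force: [0.4, 0.6, -2.3]
grip_width: 0.178
gripper_force: 59.8
```

carry_out([
  {"tx": -0.2,"ty": 1,"tz": 0,"wx": 0,"wy": 0,"wz": 0,"fingers": 255},
  {"tx": -0.2,"ty": 1,"tz": 0,"wx": 0,"wy": 0,"wz": 0,"fingers": 255},
  {"tx": -0.2,"ty": 1,"tz": 0,"wx": 0,"wy": 0,"wz": 0,"fingers": 255},
  {"tx": -0.2,"ty": 1,"tz": 0,"wx": 0,"wy": 0,"wz": 0,"fingers": 255},
  {"tx": 0,"ty": 0.8,"tz": 0,"wx": 0,"wy": 0,"wz": 0,"fingers": 255},
  {"tx": 0,"ty": 0.4,"tz": 0,"wx": 0,"wy": 0,"wz": 0,"fingers": 255},
  {"tx": 0,"ty": 0,"tz": 0,"wx": 0,"wy": 0,"wz": 0,"fingers": 255},
  {"tx": 0,"ty": 0,"tz": 0,"wx": 0,"wy": 0,"wz": 0,"fingers": 255},
])

```text
time_s: 17.25
position: [0.5876, 0.1552, 0.2049]
tcp_rot: [[-1.0, 0.021, -0.0], [0.021, 1.0, -0.001], [0.0, -0.001, -1.0]]
force: [-0.1, 0.3, -2.2]
grip_width: 0.177
gripper_force: 59.8
```

```bash
python3 -c "
from h import *
delta([.574,.174,.0775],np.radians(-1.16))"
```

```text
t 17.25 pos [0.5876 0.1552 0.2049] shift shares [0.7003 0.9255 6.3714] turn [-0.0036 -0.0004 -0.0088] F [-0.1014  0.2834 -2.1826] w 0.17662329188686932 59.755204590037465
```

carry_out([
  {"tx": 0.35,"ty": 0.46,"tz": 0,"wx": 0,"wy": 0,"wz": 0,"fingers": 255},
  {"tx": 0.35,"ty": 0.46,"tz": 0.4,"wx": 0,"wy": 0,"wz": 0,"fingers": 255},
  {"tx": 0,"ty": 0,"tz": 0.9,"wx": 0,"wy": 0,"wz": 0,"fingers": 255},
  {"tx": 0,"ty": 0,"tz": 1,"wx": 0,"wy": 0,"wz": 0,"fingers": 255},
  {"tx": 0,"ty": 0,"tz": 1,"wx": 0,"wy": 0,"wz": 0,"fingers": 255},
  {"tx": 0,"ty": 0,"tz": 1,"wx": 0,"wy": 0,"wz": 0,"fingers": 255},
  {"tx": 0,"ty": 0,"tz": 0.9,"wx": 0,"wy": 0,"wz": 0,"fingers": 255},
  {"tx": 0,"ty": 0,"tz": 0.5,"wx": 0,"wy": 0,"wz": 0,"fingers": 255},
])

```text
time_s: 18.05
position: [0.5725, 0.1753, 0.089]
tcp_rot: [[-1.0, 0.02, -0.002], [0.02, 1.0, -0.0], [0.002, -0.001, -1.0]]
force: [0.2, -0.2, -1.6]
grip_width: 0.181
gripper_force: 59.8
```

carry_out([
  {"tx": 0,"ty": 0,"tz": 0.35,"wx": 0,"wy": 0,"wz": 0,"fingers": 255},
  {"tx": 0,"ty": 0,"tz": 0.15,"wx": 0,"wy": 0,"wz": 0,"fingers": 255},
  {"tx": 0,"ty": 0,"tz": 0.05,"wx": 0,"wy": 0,"wz": 0,"fingers": 255},
  {"tx": 0,"ty": 0,"tz": 0,"wx": 0,"wy": 0,"wz": 0,"fingers": 255},
  {"tx": 0,"ty": 0,"tz": 0,"wx": 0,"wy": 0,"wz": 0,"fingers": 255},
])

```text
time_s: 18.55
position: [0.5744, 0.175, 0.0806]
tcp_rot: [[-1.0, 0.021, 0.001], [0.021, 1.0, 0.001], [-0.001, 0.001, -1.0]]
force: [-0.0, 0.0, -1.6]
grip_width: 0.178
gripper_force: 59.8
```

carry_out([
  {"tx": 0,"ty": 0,"tz": 0.08,"wx": 0,"wy": 0,"wz": 0,"fingers": 255},
  {"tx": 0,"ty": 0,"tz": 0.06,"wx": 0,"wy": 0,"wz": 0,"fingers": 255},
  {"tx": 0,"ty": 0,"tz": 0,"wx": 0,"wy": 0,"wz": 0,"fingers": 255},
])

```text
time_s: 18.85
position: [0.5743, 0.175, 0.0779]
tcp_rot: [[-1.0, 0.021, 0.001], [0.021, 1.0, 0.001], [-0.001, 0.001, -1.0]]
force: [-1.4, -1.4, 3.8]
grip_width: 0.176
gripper_force: 59.8
```

Contact shows now: Fz went from -1.6 to +3.8, at the same height as the original grasp. I'll release gently and back straight up.

carry_out([
  {"tx": 0,"ty": 0,"tz": 0,"wx": 0,"wy": 0,"wz": 0,"fingers": 190},
  {"tx": 0,"ty": 0,"tz": 0,"wx": 0,"wy": 0,"wz": 0,"fingers": 150},
  {"tx": 0,"ty": 0,"tz": 0,"wx": 0,"wy": 0,"wz": 0,"fingers": 138},
  {"tx": 0,"ty": 0,"tz": 0,"wx": 0,"wy": 0,"wz": 0,"fingers": 138},
  {"tx": 0,"ty": 0,"tz": 0,"wx": 0,"wy": 0,"wz": 0,"fingers": 138},
], grip_force=10)

```text
time_s: 19.35
position: [0.574, 0.1748, 0.0771]
tcp_rot: [[-1.0, 0.021, -0.0], [0.021, 1.0, 0.0], [0.0, 0.0, -1.0]]
force: [-1.0, 0.1, 0.2]
grip_width: 0.443
gripper_force: 0.0
```

carry_out([
  {"tx": 0,"ty": 0,"tz": -0.4,"wx": 0,"wy": 0,"wz": 0,"fingers": 138},
  {"tx": 0,"ty": 0,"tz": -0.8,"wx": 0,"wy": 0,"wz": 0,"fingers": 138},
  {"tx": 0,"ty": 0,"tz": -1,"wx": 0,"wy": 0,"wz": 0,"fingers": 138},
  {"tx": 0,"ty": 0,"tz": -1,"wx": 0,"wy": 0,"wz": 0,"fingers": 138},
  {"tx": 0,"ty": 0,"tz": -1,"wx": 0,"wy": 0,"wz": 0,"fingers": 138},
  {"tx": 0,"ty": 0,"tz": -1,"wx": 0,"wy": 0,"wz": 0,"fingers": 138},
  {"tx": 0,"ty": 0,"tz": 0,"wx": 0,"wy": 0,"wz": 0,"fingers": 138},
  {"tx": 0,"ty": 0,"tz": 0,"wx": 0,"wy": 0,"wz": 0,"fingers": 138},
])

```text
time_s: 20.15
position: [0.5741, 0.1749, 0.1815]
tcp_rot: [[-1.0, 0.021, 0.001], [0.021, 1.0, 0.0], [-0.001, 0.0, -1.0]]
force: [-0.6, -0.1, -0.2]
grip_width: 0.46
gripper_force: 0.0
```

```bash
python3 -c "
from h import *
crop('side',240,100,400,300,3,'pics/s8.png')"
```

```text
(no output)
```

View pics/s8.png

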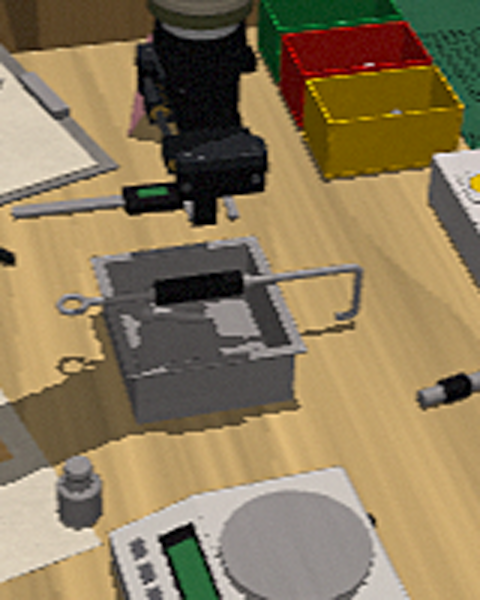

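The hook lies across both rims with its grip at (198,288) and its bend hanging outside at (355,295). The gripper is clear above it and everything else is in place.

```bash
python3 -c "
from station import bot
print(bot.hand_in())"
```

```text
the job is handed in; nothing more can be done
None
```

I pressed the rocker to its stop at about 9–10 N for over a second, laid the hook back across the tray as found, and handed the job in after about 20 s; no verdict came back.

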